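Sweep the loose screw caps off the chopping block into the orange box

ROBOT

A 7-joint arm with a two-finger parallel gripper is mounted at the origin on the work surface. World frame = base frame: x ahead of the robot, y to its left, z up, the work surface at z = 0. Lengths are in m, angles in rad, forces in N, time in s.
With the tool pointing down it reaches from about 0.4 to 0.85 m from the base axis. Payload 10.4 kg.
Tool frame: the origin (TCP) lies at the very end of the fingers, on their centre line; the grasp point (between the pads) lies 19 mm behind it; z points along the fingers, y is the line along which they close (so a half turn about z gives the same grasp; the last joint's range is limited). The gripper opens to 85 mm and grips with 20 to 120 N. Pads are 22 mm wide; open, the fingers measure 114 mm over their backs; the gripper's body (76 mm by 85 mm) begins 54 mm behind the grasp point. The pads swing forward as they close: fully open they stand 13 mm farther back than shut.
Start: joints at [-1.333, 0.332, -0.065, 1.46, 0.022, 1.35, -0.088], TCP at [0.161, 0.604, 0.231] pointing down, gripper open.
Joint ranges: [-2.6, 2.6], [-0.5, 2.12], [-1.47, 1.34], [0.16, 2.42], [-1.27, 4.41], [0.06, 2.06], [-2.6, 2.6]. Speed limits (rad/s): [2.22, 2.22, 2.79, 2.79, 3.14, 3.14, 3.14].

INTERFACE

Orientations are given as a unit quaternion [x, y, z, w].
In Python, from workcell import * gives the robot as it stands.
- The arm moves only by the tool step_arm, never from a script. Its argument "commands" is one flat list of numbers, 7 for each row, row after row: the finger opening in mm, from 0 to 85.4, then the shift along the world's x, y, z as a fraction of full scale, then the turn, a rotation vector about the world's x, y, z as a fraction of full scale. A call has exactly 10 rows; each row is the pose to reach, as a shift and turn from the pose commanded when the call began, turning the shorter way round; what a row does not reach only later rows make up. Full scale, the value 1, is 0.6 m for a shift and pi rad for a turn. A row lasts 1/8 s, in which the tool goes at most 62.5 mm and 10.7 degrees, less where a joint would pass 70% of its speed; a pose out of reach is approached as far as the arm can. A call with a number of a shift or a turn outside -1 to 1 is refused whole. A call with a gripper value outside its range is refused whole. The fingers move at their own pace and stop on an object; "squeeze" is the grip in N (left out, the last holds). Time passes only in rows, so rows that repeat a pose let the fingers close, or fill a call up. It gives the time, the measured TCP pose, the force, the opening and the grip force at its end, in the units of the state.
- get_obs(): the state, without advancing time (a new reading comes with each control period).
- camera(name): name is "scene" or "top" or "wrist"; returns the picture (420x560x3 uint8, red, green, blue); there is no depth.
- camera_params(name): a dict with "mtx" (3x3 intrinsics, pixels), "extrinsics" (4x4, takes a point from world to camera coordinates); the wrist camera has in their place "tool_from_camera" (4x4, takes a point from camera to tool coordinates, whose origin is the TCP and whose axes are the flange's). Camera axes: x right, y down, z forward; pixel columns grow to the right and rows downward; lengths in m; the calibration is good to about 2 mm. A picture is of the moment at which its call begins: read the wrist's pose just before it. camera_params takes no time and is no camera call.
- hand_in(): hands the job in; it is judged then, once.
The state is a dict: "clock": time; "joint_pos": joint angles; "joint_velocities": joint speeds; "tau": joint torques, N m; "position": TCP position; "ee_rot": TCP orientation; "ft_force": force on the tool from outside, world axes, zero at the start; "torque": the same for the moment, N m; "grip_width": opening from 0.0 (shut) to 1.0 (fully open); "grasp_force": force on a finger pad.
Only numpy, scipy, OpenCV 4.12 (cv2) and the standard library are available. Lean on these libraries where they do the work, as an engineer would, in place of code of your own. Each camera call takes 0.05 s, during which the arm holds its last target. There are 200 camera calls.

TASK

Clear the three loose white screw caps off the chopping block: push them across the wood with the fingertips and over the end of the block, so that all three drop into the orange box standing there and none into the grey box at the other end. Only push the caps, never pick them up, and leave the spoon on the block and the canister, mortar and jars around it where they are.

Things in the scene. Friction and masses are not known exactly. Their poses are not given: they have to be found in the camera images.
- block: Thick brown wooden chopping block, 260 (its x) by 320 (its y) by 50 mm high, flat top, fixed. Origin at the centre of its underside, on the ledge. Its y axis runs lengthwise, towards the two boxes; its x axis points away from the robot.
- orange_box: Open orange plastic box, 220 (its x) by 130 (its y) by 45 mm high, walls and floor about 4 mm, fixed. It stands 3 mm off one end of the block (the +y or the -y end, it varies), its long side along the end, centred on it and parallel to it, its rim 5 mm below the block's top. Origin at the centre of its underside.
- grey_box: Open grey plastic box of the same size, fixed at the other end of the block. Origin at the centre of its underside. No cap belongs in it.
- cap1: One of three alike loose white screw caps: a solid plastic disc 40 mm in diameter and 14 mm high, 14 to 26 g, lying flat on the block. Origin at the centre of its underside. The three start side by side across the block's x (about 60 mm apart in x), each anywhere within 65 mm of the block's middle along y.
- cap2: Another of three alike loose white screw caps: a solid plastic disc 40 mm in diameter and 14 mm high, 14 to 26 g, lying flat on the block. Origin at the centre of its underside. The three start side by side across the block's x (about 60 mm apart in x), each anywhere within 65 mm of the block's middle along y.
- cap3: The third of three alike loose white screw caps: a solid plastic disc 40 mm in diameter and 14 mm high, 14 to 26 g, lying flat on the block. Origin at the centre of its underside. The three start side by side across the block's x (about 60 mm apart in x), each anywhere within 65 mm of the block's middle along y.
- spoon: Stainless steel spoon, 190 mm long, 50 g, lying loose on the block lengthwise near its far (+x) long edge. Leave it alone. 12 mm wide at the handle, 42 mm at the bowl, 8 mm high. Origin on its underside at mid-length; its x axis runs from handle to bowl.
- canister: Aluminium canister with a shut hinged lid, 94 mm in diameter, 111 mm high, loose on the ledge to one side, past one of the boxes. Leave it alone. Origin at the centre of its underside.
- mortar: White ceramic mortar, 110 mm across, 75 mm high, loose on the ledge to the other side, past the other box. Leave it alone. Origin at the centre of its underside.
- jar1: Capped amber glass jar, 60 mm in diameter, 100 mm high, loose on the ledge beyond the block. Leave it alone. Origin at the centre of its underside.
- jar2: Capped green glass jar, 60 mm in diameter, 100 mm high, loose on the ledge beyond the block. Leave it alone. Origin at the centre of its underside.

How it is judged:
At the end, for the whole second after the job is handed in: Each of the three caps lies at rest inside the orange box (its origin within the inner walls and below the rim); spoon, canister, mortar and jars are within 20 mm of where they began (x of cap1 in the frame of orange_box between -0.106 and 0.106 m and y of cap1 in the frame of orange_box between -0.061 and 0.061 m and z of each of cap1, cap2, cap3 in the frame of orange_box below 0.042 m and linear speed of each of cap1, cap2, cap3 below 0.02 m/s and x of cap2 in the frame of orange_box between -0.106 and 0.106 m and y of cap2 in the frame of orange_box between -0.061 and 0.061 m and x of cap3 in the frame of orange_box between -0.106 and 0.106 m and y of cap3 in the frame of orange_box between -0.061 and 0.061 m and distance of each of spoon, canister, mortar, jar1, jar2 from where it was at the start of the episode below 0.02 m); the robot touches nothing.
It fails at once if a cap was lifted off the block (its underside more than 28 mm above the wood) (height (world z) of any of cap1, cap2, cap3 above 0.078 m).
It fails at once if the spoon, canister, mortar or a jar was shifted by more than 20 mm or tipped (distance of any of spoon, canister, mortar, jar1, jar2 from where it was at the start of the episode above 0.02 m or angle between any of spoon, canister, mortar, jar1, jar2's own z axis and vertical above 0.35 rad).
It also fails if it takes over 51 s, if anything falls off the work surface, if the arm or the gripper's body presses on something with over 40 N, if the wrist force passes 120 N, or if a joint passes its speed limit or range.

## Working session

There is one attempt and no reset: what is moved stays moved. The work goes in short steps, Python scripts to look and compute and a tool call to move; the robot and the scene stay as the last step left them, time stands still between calls to the robot, and variables do not carry over. Pictures are saved under pics/ and viewed, at most 10 in all, crops included, and the job is handed in when it is done.

Besides the shell and the picture viewer there is one more tool, called after "Emit:" as name(argument=value, ...) on one line, values as JSON. step_arm: Moves the arm, as the interface text tells. Its arguments: {"type":"object","properties":{"commands":{"type":"array","items":{"type":"number"}},"squeeze":{"type":"number"}},"required":["commands"]}

```bash
mkdir -p pics; python3 - <<'E'
from workcell import *
import cv2
o=get_obs();print(o["clock"],o["position"],o["ee_rot"],o["grip_width"])
for n in("top","scene"):
    cv2.imwrite(f"pics/{n}0.png",camera(n)[:,:,::-1]);p=camera_params(n);print(p["mtx"].tolist(),p["extrinsics"].tolist())
E
```

```text
0.0 [0.16108121 0.60347775 0.23046702] [ 1.30027078e-01  9.91510155e-01 -7.54114541e-04 -6.19405477e-05] 0.9963627924925735
[[540.472075915874, 0.0, 275.6777412534918], [0.0, 540.472075915874, 208.23807626259517], [0.0, 0.0, 1.0]] [[-0.010285645045584768, -0.9999456555713556, -0.0017004146459413103, -0.011419670252585288], [-0.9836397792254022, 0.010423746722976579, -0.17984473923264171, 0.6175037508815225], [0.17985269036463672, -0.00017722366413735398, -0.983693538842446, 1.314136511636634], [0.0, 0.0, 0.0, 1.0]]
[[466.23606255036344, 0.0, 283.75520660188243], [0.0, 466.23606255036344, 207.97489194058767], [0.0, 0.0, 1.0]] [[0.836521071227395, 0.5475623229797, -0.0201990060558959, -0.5256710651286938], [0.3827273770472199, -0.6102856065521468, -0.6935929882098242, -0.19002355594296697], [-0.3921125504891759, 0.5724744368863582, -0.7200838609915658, 1.5176682099429597], [0.0, 0.0, 0.0, 1.0]]
```

View pics/top0.png

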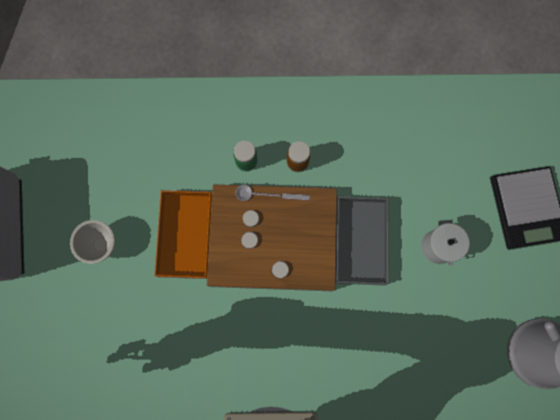

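View pics/scene0.png

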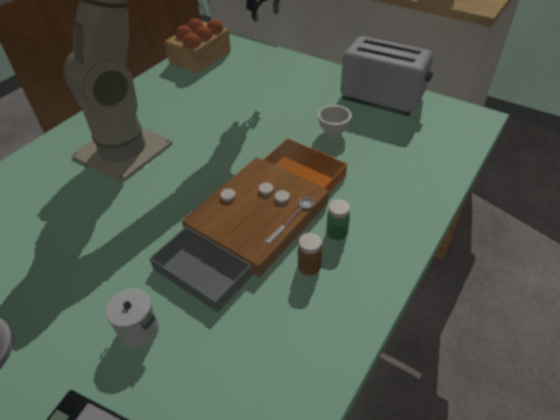

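The top view shows the orange box on the left (+y). The caps are near (251,218), (250,240) and (280,270), and the spoon runs along the far edge with its bowl at (244,193). I'll enlarge and convert to positions.

```bash
cat > h.py <<'E'
import numpy as np
from workcell import *
def w(u,v,z,n="top"):
    p=camera_params(n);E=np.array(p["extrinsics"]);R,t=E[:3,:3],E[:3,3]
    d=R.T@np.linalg.solve(p["mtx"],[u,v,1.]);c=-R.T@t
    return c+d*(z-c[2])/d[2]
E
python3 - <<'E'
from h import *
import cv2
im=cv2.imread("pics/top0.png");cv2.imwrite("pics/crop.png",cv2.resize(im[170:305,150:345],None,fx=4,fy=4,interpolation=cv2.INTER_CUBIC))
h=cv2.cvtColor(im,cv2.COLOR_BGR2HSV)
m=((h[...,1]<70)&(h[...,2]>110)).astype(np.uint8);m[:170]=0;m[305:]=0;m[:,:205]=0;m[:,340:]=0
n,_,s,c=cv2.connectedComponentsWithStats(m)
for i in range(1,n):
    if s[i,4]>8: print(s[i],c[i],w(*c[i],.064).round(4))
for q in [(212,185),(336,186),(336,290),(208,286)]: print(q,w(*q,.05).round(3))
E
```

```text
[ 205  170  135   20 1994] [272.8004012  177.26529589] [ 0.6961 -0.0114  0.064 ]
[240 185  12  14 115] [245.49565217 191.4       ] [0.6601 0.0582 0.064 ]
[282 193  27   7 114] [295.05263158 196.61403509] [ 0.6453 -0.0672  0.064 ]
[256 194  10   1  10] [260.5 194. ] [0.6529 0.0202 0.064 ]
[269 195  10   1  10] [273.5 195. ] [ 0.65   -0.0127  0.064 ]
[242 210  16  17 205] [249.84878049 217.77560976] [0.5922 0.0473 0.064 ]
[241 232  16  16 207] [248.72463768 239.65217391] [0.537  0.0502 0.064 ]
[272 261  16  17 214] [279.52803738 269.29439252] [ 0.4625 -0.0258  0.064 ]
[ 205  279  135   26 1716] [268.35955711 295.18648019] [0.3997 0.0023 0.064 ]
(212, 185) [0.681 0.145 0.05 ]
(336, 186) [ 0.675 -0.173  0.05 ]
(336, 290) [ 0.411 -0.165  0.05 ]
(208, 286) [0.424 0.152 0.05 ]
```

View pics/crop.png

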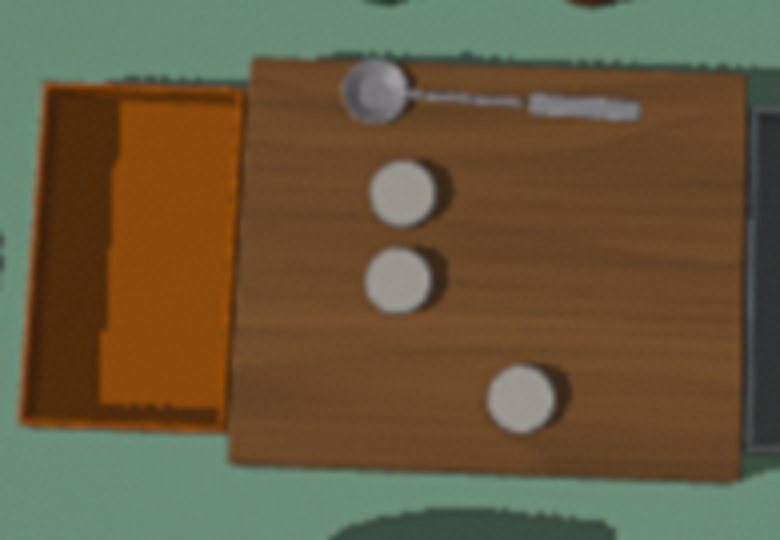

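The block is centred near (0.546, -0.010) with its y axis about 2.5° off world y, and +y is towards orange. I'll cradle each cap between two fingertips 22 mm apart along the block's x and push it over the +y end.

Emit:
step_arm(commands=[22,0.5,-0.8,-0.05,0,0,-0.43,22,0.5,-0.8,-0.05,0,0,-0.43,22,0.5,-0.8,-0.05,0,0,-0.43,22,0.5,-0.8,-0.05,0,0,-0.43,22,0.5,-0.8,-0.05,0,0,-0.43,22,0.5,-0.8,-0.05,0,0,-0.43,22,0.5,-0.8,-0.05,0,0,-0.43,22,0.5,-0.8,-0.05,0,0,-0.43,22,0.5,-0.8,-0.05,0,0,-0.43,22,0.5,-0.8,-0.05,0,0,-0.43])

```text
clock: 1.35
position: [0.4626, 0.1193, 0.2011]
ee_rot: [0.724, 0.69, -0.0, 0.0]
ft_force: [-0.6, 0.7, -0.1]
grip_width: 0.257
grasp_force: 0.0
```

Emit:
step_arm(commands=[22,0.212,-0.2,-0.1,0,0,0,22,0.212,-0.2,-0.1,0,0,0,22,0.212,-0.2,-0.1,0,0,0,22,0.212,-0.2,-0.12,0,0,0,22,0.212,-0.2,-0.15,0,0,0,22,0.212,-0.2,-0.18,0,0,0,22,0.212,-0.2,-0.2,0,0,0,22,0.212,-0.2,-0.22,0,0,0,22,0.212,-0.2,-0.235,0,0,0,22,0.212,-0.2,-0.235,0,0,0])

```text
clock: 2.6
position: [0.588, 0.0039, 0.0598]
ee_rot: [0.721, 0.692, -0.0, -0.0]
ft_force: [-0.2, 0.0, -0.5]
grip_width: 0.26
grasp_force: 0.0
```

```bash
python3 - <<'E'
from h import *
import cv2
a=camera("scene")[120:290,140:370];b=camera("top")[165:310,150:345]
a=cv2.resize(a,(600,443));b=cv2.resize(b,(200*3,145*3))
cv2.imwrite("pics/s1.png",a[:,:,::-1]);print(get_obs()["position"])
E
```

```text
[0.58860139 0.00386237 0.06065308]
```

View pics/s1.png

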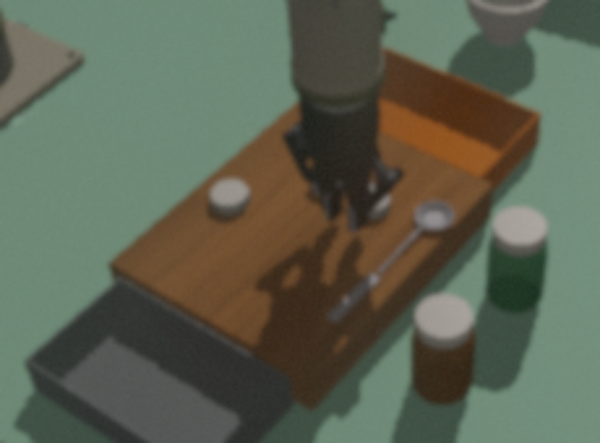

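The fingertips stand behind the far cap at about (345,215), with the cap at (378,205), clear of the spoon and the middle cap. Next I lower 6 mm and push.

Emit:
step_arm(commands=[22,0.002,0,-0.011,0,0,0,22,0.003,0.02,-0.011,0,0,0,22,0.004,0.05,-0.011,0,0,0,22,0.005,0.08,-0.011,0,0,0,22,0.007,0.11,-0.011,0,0,0,22,0.008,0.14,-0.011,0,0,0,22,0.01,0.17,-0.011,0,0,0,22,0.011,0.2,-0.011,0,0,0,22,0.012,0.23,-0.011,0,0,0,22,0.013,0.255,-0.011,0,0,0])

```text
clock: 3.95
position: [0.5961, 0.1583, 0.0537]
ee_rot: [0.721, 0.693, 0.0, -0.0]
ft_force: [1.0, -0.3, -0.8]
grip_width: 0.26
grasp_force: 0.0
```

Emit:
step_arm(commands=[22,0,0,0.1,0,0,0,22,0,0,0.12,0,0,0,22,-0.03,-0.08,0.12,0,0,0,22,-0.07,-0.17,0.12,0,0,0,22,-0.102,-0.258,0.12,0,0,0,22,-0.102,-0.258,0.12,0,0,0,22,-0.102,-0.258,0.08,0,0,0,22,-0.102,-0.258,0.04,0,0,0,22,-0.102,-0.258,0.01,0,0,0,22,-0.102,-0.258,0.01,0,0,0])

```text
clock: 5.2
position: [0.5342, 0.0024, 0.0585]
ee_rot: [0.721, 0.693, -0.001, -0.001]
ft_force: [-0.2, 0.2, 0.9]
grip_width: 0.257
grasp_force: 0.0
```

```bash
python3 - <<'E'
from h import *
import cv2
a=cv2.resize(camera("scene")[120:290,140:370],(600,443))
cv2.imwrite("pics/s2.png",a[:,:,::-1]);print(get_obs()["position"])
E
```

```text
[0.53489123 0.00228143 0.05954688]
```

View pics/s2.png

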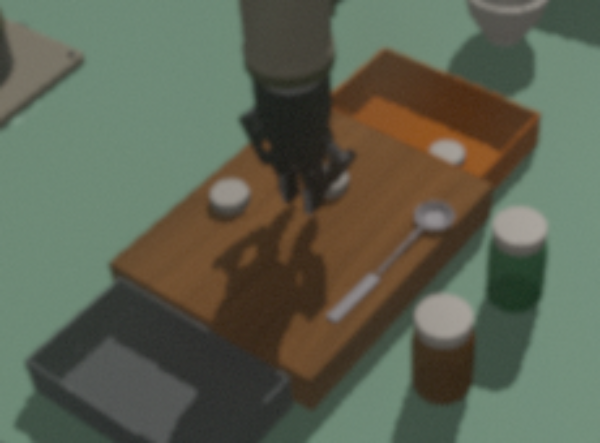

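The far cap lies in the orange box at (447,152) and the spoon hasn't moved. The fingers are now behind the middle cap, at (340,180). I'll repeat the push.

Emit:
step_arm(commands=[22,0.002,0,-0.01,0,0,0,22,0.003,0.02,-0.01,0,0,0,22,0.004,0.05,-0.01,0,0,0,22,0.005,0.08,-0.01,0,0,0,22,0.007,0.11,-0.01,0,0,0,22,0.008,0.14,-0.01,0,0,0,22,0.01,0.17,-0.01,0,0,0,22,0.011,0.2,-0.01,0,0,0,22,0.012,0.23,-0.01,0,0,0,22,0.013,0.26,-0.01,0,0,0])

```text
clock: 6.5
position: [0.5427, 0.1594, 0.0537]
ee_rot: [0.721, 0.693, 0.0, -0.0]
ft_force: [0.1, 0.2, 0.6]
grip_width: 0.259
grasp_force: 0.0
```

Emit:
step_arm(commands=[22,0,0,0.1,0,0,0,22,-0.01,-0.04,0.12,0,0,0,22,-0.05,-0.13,0.12,0,0,0,22,-0.08,-0.22,0.12,0,0,0,22,-0.11,-0.31,0.12,0,0,0,22,-0.137,-0.389,0.12,0,0,0,22,-0.137,-0.389,0.1,0,0,0,22,-0.137,-0.389,0.05,0,0,0,22,-0.137,-0.389,0.01,0,0,0,22,-0.137,-0.389,0.01,0,0,0])

```text
clock: 7.75
position: [0.4596, -0.0744, 0.0583]
ee_rot: [0.721, 0.693, -0.002, -0.001]
ft_force: [0.4, -0.4, 0.7]
grip_width: 0.26
grasp_force: 0.0
```

```bash
python3 - <<'E'
from h import *
import cv2
a=cv2.resize(camera("scene")[120:290,140:370],(600,443))
cv2.imwrite("pics/s3.png",a[:,:,::-1]);print(get_obs()["position"])
E
```

```text
[ 0.46045301 -0.0746638   0.0594776 ]
```

View pics/s3.png

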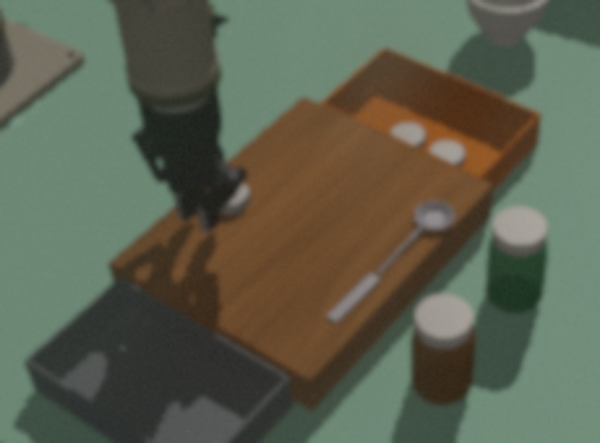

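Two caps are in the orange box, at (408,133) and (447,152), and the fingers are behind the last one at (235,198). I'll push it with a slight inward drift, clear of the box's near wall.

Emit:
step_arm(commands=[22,0.001,0,-0.01,0,0,0,22,0.002,0.02,-0.01,0,0,0,22,0.003,0.045,-0.01,0,0,0,22,0.005,0.07,-0.01,0,0,0,22,0.008,0.1,-0.01,0,0,0,22,0.012,0.13,-0.01,0,0,0,22,0.016,0.16,-0.01,0,0,0,22,0.02,0.19,-0.01,0,0,0,22,0.025,0.22,-0.01,0,0,0,22,0.03,0.25,-0.01,0,0,0])

```text
clock: 9.05
position: [0.4787, 0.076, 0.0538]
ee_rot: [0.721, 0.693, 0.0, 0.0]
ft_force: [-0.0, -1.2, 0.6]
grip_width: 0.255
grasp_force: 0.2
```

Emit:
step_arm(commands=[22,0.003,0.03,0,0,0,0,22,0.005,0.06,0,0,0,0,22,0.006,0.09,0,0,0,0,22,0.007,0.12,0,0,0,0,22,0.008,0.142,0,0,0,0,22,0.008,0.142,0,0,0,0,22,0.008,0.142,0.05,0,0,0,22,0.008,0.142,0.15,0,0,0,22,0.008,0.08,0.25,0,0,0,22,0.008,0,0.25,0,0,0])

```text
clock: 10.3
position: [0.4851, 0.0744, 0.2073]
ee_rot: [0.721, 0.693, 0.003, 0.001]
ft_force: [0.9, -1.1, -0.4]
grip_width: 0.257
grasp_force: 0.0
```

```bash
python3 - <<'E'
from h import *
import cv2
a=cv2.resize(camera("scene")[120:290,140:370],(600,443))
cv2.imwrite("pics/s4.png",a[:,:,::-1]);print(get_obs()["position"],get_obs()["clock"])
E
```

```text
[0.48458547 0.06563131 0.20651564] 10.35
```

View pics/s4.png

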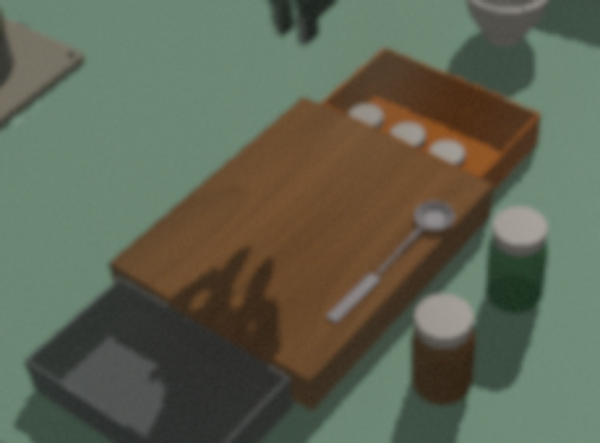

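All three caps show in the orange box, at (366,115), (408,133) and (447,152). The third is partly hidden, so I'll check it from above.

```bash
python3 - <<'E'
from h import *
import cv2
a=cv2.resize(camera("top")[175:295,145:265],(600,600),interpolation=cv2.INTER_CUBIC)
cv2.imwrite("pics/t4.png",a[:,:,::-1])
E
```

```text
(no output)
```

View pics/t4.png

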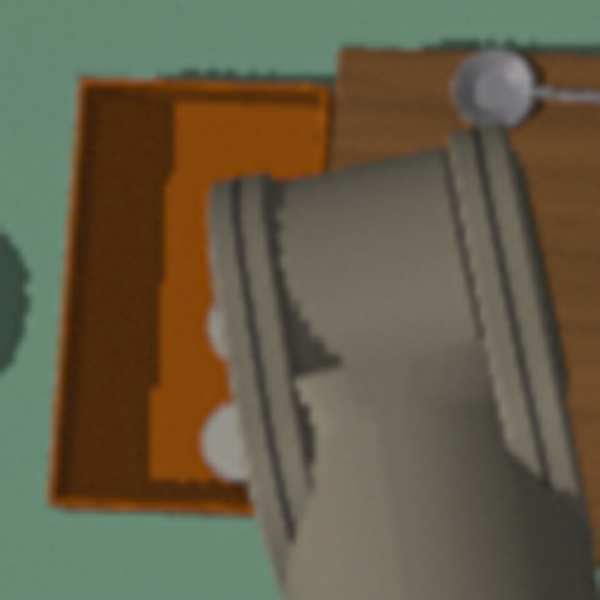

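The third cap lies flat on the box floor at (240,440), clear of the walls, and the arm is clear of everything.

```bash
python3 -c "
from workcell import *
print(hand_in())"
```

```text
the job is handed in; nothing more can be done
None
```

I pushed all three caps into the orange box and handed the job in. The last pictures show them lying there, the grey box empty and the spoon where it was; the hand-in returned no verdict.

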